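Crate the colour-coded billets and swing the hold-down bar shut

TASK

Three sawn steel billets with painted tops stand on the bench: stand each one upright in the crate cell whose floor has its colour, setting it down rather than dropping it. Then swing the crate's yellow hold-down bar fully shut over the billets. Leave the blue billet in its cell, and do not disturb the offcut disc, the can or the wrench.

Things in the scene. Friction and masses are not known exactly. Their poses are not given: they have to be found in the camera images.
- billet_red: sawn round steel billet standing upright on the bench, 38 mm diameter, 85 mm tall, about 0.75 kg, top end painted red. Origin: centre of its lower end, z axis up along it
- billet_green: sawn round steel billet standing upright on the bench, 38 mm diameter, 85 mm tall, about 0.75 kg, top end painted green. Origin: centre of its lower end, z axis up along it
- billet_yellow: sawn round steel billet standing upright on the bench, 38 mm diameter, 85 mm tall, about 0.75 kg, top end painted yellow. Origin: centre of its lower end, z axis up along it
- plate_red: square red painted floor plate, 56 x 56 x 2 mm, fixed in one of the crate's cells; marks the cell for the red billet. Which of the cells it lies in varies. Origin: centre of its underside, which lies on the crate's inner floor; its top is 2 mm higher
- plate_green: square green painted floor plate, 56 x 56 x 2 mm, fixed in one of the crate's cells; marks the cell for the green billet. Which of the cells it lies in varies. Origin: centre of its underside, which lies on the crate's inner floor; its top is 2 mm higher
- plate_yellow: square yellow painted floor plate, 56 x 56 x 2 mm, fixed in one of the crate's cells; marks the cell for the yellow billet. Which of the cells it lies in varies. Origin: centre of its underside, which lies on the crate's inner floor; its top is 2 mm higher
- crate: grey steel crate fixed to the bench, 138 x 138 mm, walls and dividers 46 mm high, 6 mm thick, floor 6 mm thick; four cells of 60 x 60 mm centred at (+-33, +-33) mm in its frame. Origin: centre of its underside, x and y along its sides. The bar's pivot post stands outside its -y side, a 100 mm high rest (30 x 12 mm) for the bar's end outside its +y side
- billet_blue: a like billet with a blue painted top, already standing in the crate's blue-floored cell at (+33, +33) mm of the crate; it stays there. Origin: centre of its lower end
- holdbar (a joint): angle of the yellow flat hold-down bar (50 mm wide, 6 mm thick, underside 100 mm above the bench, 7 mm over the tops of crated billets) about its upright pivot. 0 = shut at its stop, along the crate's +y across its middle; grows anticlockwise seen from above, about 1.7 = wide open on the robot's side. Stays where left; about 1 N at the handle swings it
- bar_pivot (a point): the bar's pivot axis, at the height of the bar's underside, at (0, -100, 100) mm in the crate's frame
- bar_handle (a point): the bar's handle: black upright round post, 16 mm diameter, 50 mm tall, standing on the bar's free end 182 mm from the pivot. The point is on its axis, 30 mm above the bar's top face and 20 mm below the post's top
- offcut: bystander: flat steel disc lying on the bench, 70 mm diameter, 30 mm high. Origin: centre of its underside
- paint_can: bystander: white spray can with an orange band and cap, 64 mm diameter, 180 mm tall, standing. Origin: centre of its underside
- wrench: bystander: wrench lying on the bench, about 200 mm long, lying along its x axis
There are look-alikes about, which are no part of the job. What is shaped like the billet_green but purple or white is not meant. What is shaped like the billet_yellow but orange is not meant.

How it is judged:
By the outcome, as a careful person would: the job done as asked, in the order asked, and still so for the second after the job is handed in, with the robot touching nothing.
It also fails if it takes over 72 s, if anything falls off the work surface, if the arm or the gripper's body presses on something with over 40 N, if the wrist force passes 120 N, or if a joint passes its speed limit or range.

ROBOT

A 6-joint arm with a two-finger parallel gripper is mounted at the origin on the work surface. World frame = base frame: x ahead of the robot, y to its left, z up, the work surface at z = 0. Lengths are in m, angles in rad, forces in N, time in s.
With the tool pointing down it reaches from about 0.25 to 0.85 m from the base axis. Payload 12.5 kg.
Tool frame: the origin (TCP) lies at the very end of the fingers, on their centre line; the grasp point (between the pads) lies 19 mm behind it (r.grip_depth is the distance from the TCP to the grasp point, in m); z points along the fingers, y is the line along which they close (so a half turn about z gives the same grasp; the last joint's range is limited). The gripper opens to 93 mm and grips with 3 to 60 N. Pads are 15 mm wide; open, the fingers measure 128 mm over their backs; the gripper's body (75 mm by 188 mm) begins 65 mm behind the grasp point.
Start: joints at [-1.343, 0.351, 1.652, -0, 1.139, -0.085], TCP at [0.169, -0.523, 0.219] pointing down, gripper open.
Joint ranges: [-2.75, 2.75], [-0.79, 2.1], [0.01, 2.65], [-1.57, 4.71], [0.07, 3.14], [-2.87, 2.87]. Speed limits (rad/s): [2.22, 2.22, 2.79, 3.14, 3.14, 3.14].

INTERFACE

Orientations are given as a unit quaternion [w, x, y, z].
In Python, from cell import r, snapshot, close_job gives the robot as it stands. The module is installed in compiled form; this text tells all that it offers.
- The arm moves only by the tool arm_command, never from a script. Its argument "steps" is a list of rows, each a list of 7 numbers: the opening, from 0 (shut) to 1 (fully open), then the shift along the tool's x, y, z in mm, then the turn, a rotation vector about the tool's x, y, z in rad. In form: [[claw, dx, dy, dz, rx, ry, rz], ...]. A call has 1 to 20 rows; each row shifts and turns the commanded pose from where the row before left it, along the tool's axes as they then stand; what a row does not reach is not made up. A row lasts 1/12 s, in which the tool goes at most 41.7 mm and 7.16 degrees, less where a joint would pass 70% of its speed; a pose out of reach is approached as far as the arm can. A call with a gripper value outside its range is refused whole. The fingers move at their own pace and stop on an object; the grip force is fixed at half the most. Time passes only in rows, so rows that do not move let the fingers close. It gives the time, the measured TCP pose, the force, the opening and the grip force at its end, in the units of the state.
- r.sense(): the state, without advancing time (a new reading comes with each control period).
- snapshot(name): name is "scene" or "top" or "wrist"; returns a dict with "frame" (420x560x3 uint8, red, green, blue), "z_map" (420x560 float32, m along the optical axis (not along the pixel's ray), 0 where there is no reading), "fovy" (degrees; the focal length in pixels is half the picture's height over the tangent of half this angle, whatever the lens; pixels are square), "cx", "cy" (the principal point, pixels), "dist" ([k1, k2, p1, p2, k3] as OpenCV has them; the pictures are not rectified), "cam_to_world" (4x4, takes a point from camera to world coordinates); the wrist camera has in their place "mount" (4x4, takes a point from camera to tool coordinates, whose origin is the TCP and whose axes are the flange's). Camera axes: x right, y down, z forward; pixel columns grow to the right and rows downward; lengths in m; the calibration is good to about 2 mm. A picture is of the moment at which its call begins: read the wrist's pose just before it.
- close_job(): hands the job in; it is judged then, once.
The state is a dict: "time": time; "joint_pos": joint angles; "joint_vel": joint speeds; "joint_torque": joint torques, N m; "eef_pos": TCP position; "ee_rot": TCP orientation; "contact_force": force on the tool from outside, world axes, zero at the start; "moment": the same for the moment, N m; "finger_gap": opening from 0.0 (shut) to 1.0 (fully open); "grasp_force": force on a finger pad.
Only numpy, scipy, OpenCV 4.12 (cv2) and the standard library are available. Lean on these libraries where they do the work, as an engineer would, in place of code of your own. Each camera call takes 0.05 s, during which the arm holds its last target. There are 200 camera calls.

## Working session

There is one attempt and no reset: what is moved stays moved. The work goes in short steps, Python scripts to look and compute and a tool call to move; the robot and the scene stay as the last step left them, time stands still between calls to the robot, and variables do not carry over. Pictures are saved under pics/ and viewed, at most 10 in all, crops included, and the job is handed in when it is done.

Besides the shell and the picture viewer there is one more tool, called after ">>>" by a JSON object that holds its "name" and its "arguments". arm_command: Moves the arm, as the interface text tells. Its arguments: {"type":"object","properties":{"steps":{"type":"array","items":{"type":"array","items":{"type":"number"}}}},"required":["steps"]}

```bash
mkdir -p pics; cat > h.py <<'E'
import numpy as np, cv2
from cell import r, snapshot
def cloud(s, T=None):
    f=s["frame"]; z=s["z_map"]; H,W=z.shape
    fl=H/2/np.tan(np.radians(s["fovy"])/2)
    K=np.array([[fl,0,s["cx"]],[0,fl,s["cy"]],[0,0,1]])
    v,u=np.mgrid[:H,:W]
    p=cv2.undistortPoints(np.stack([u,v],-1).reshape(-1,1,2).astype(np.float64),K,np.array(s["dist"],float)).reshape(H,W,2)
    P=np.dstack([p*z[...,None],z,np.ones_like(z)])
    T=np.array(s["cam_to_world"]) if T is None else T
    return (P@T.T)[...,:3]
def save(s,n): cv2.imwrite("pics/%s.png"%n,s["frame"][...,::-1])
E
python3 - <<'E'
from h import *
a=snapshot("top"); b=snapshot("scene"); save(a,"top1"); save(b,"scene1")
np.save("top.npy",cloud(a)); np.save("topf.npy",a["frame"]);np.save("sc.npy",cloud(b)); np.save("scf.npy",b["frame"])
print(r.sense(), a["cam_to_world"], a["fovy"])
E
```

```text
{'time': 0.1, 'joint_pos': array([-1.34260588e+00,  3.51158247e-01,  1.65231239e+00, -1.26701825e-05,
        1.13911903e+00, -8.46245300e-02]), 'joint_vel': array([-0.00153342,  0.00034134, -0.00194249,  0.0022931 , -0.00014698,
        0.00025402]), 'joint_torque': array([ 1.12994319e-03, -4.98027241e+01, -2.85703450e+01,  7.00274273e-02,
        2.38874339e-02, -3.96487144e-05]), 'eef_pos': array([ 0.16919809, -0.52302054,  0.21818661]), 'ee_rot': array([-4.96810301e-04,  9.87792728e-01,  1.55773163e-01, -4.14913679e-05]), 'contact_force': array([-0.75215903, -0.76815805,  0.82536466]), 'moment': array([ 0.00707703, -0.02977366,  0.04167921]), 'grasp_force': 0.0, 'finger_gap': 0.9994087497795503} [[-0.0029439  -0.9810629   0.19366704  0.41821829]
 [-0.99987119  0.00594351  0.01490924 -0.04284974]
 [-0.01577796 -0.1935982  -0.98095402  1.21239587]
 [ 0.          0.          0.          1.        ]] 49.537668580573566
```

View pics/top1.png

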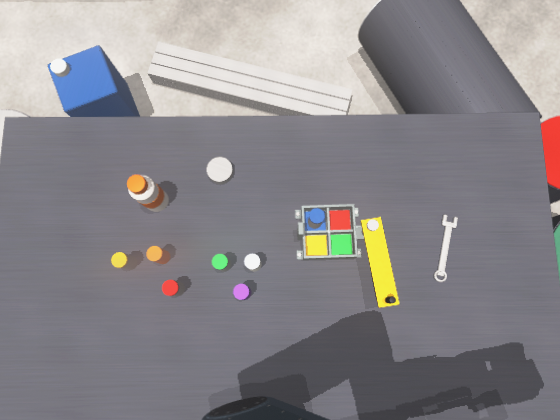

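View pics/scene1.png

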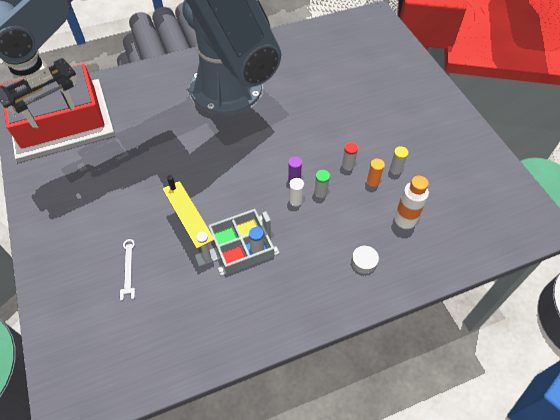

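The top view shows these candidates: yellow (119,260) vs orange (154,254), with the can cap at (138,184). Green is at (220,262) vs white (252,262) and purple (241,292), and red is at (170,288). The crate is at (329,232), with cells red (340,220), yellow (317,245), green (341,244) and blue (317,217). The bar runs from its pivot (373,225) to the handle (390,299). By the description I choose the red, green and yellow tops.

```bash
python3 - <<'E'
from h import *
P=np.load("top.npy"); F=np.load("topf.npy")
hsv=cv2.cvtColor(F,cv2.COLOR_RGB2HSV)
px=dict(red=(170,288),green=(220,262),yellow=(119,260),orange=(154,254),white=(252,262),purple=(241,292),blue=(317,215),offcut=(219,169),cap=(138,184),handle=(390,299))
for n,(u,v) in px.items():
    w=P[v-14:v+15,u-14:u+15].reshape(-1,3); z0=np.median(P[v-1:v+2,u-1:u+2,2])
    q=w[abs(w[:,2]-z0)<.006]; c,rad=cv2.minEnclosingCircle(q[:,:2].astype(np.float32))
    print(n,"z%.3f"%z0,np.round(c,4),round(rad,4),len(q), np.round((q[:,:2].max(0)+q[:,:2].min(0))/2,4))
for n,(u,v) in dict(red=(340,220),yellow=(317,245),green=(341,244)).items():
    w=P[v-4:v+5,u-4:u+5].reshape(-1,3); print("cell",n,np.round(np.median(w,0),4))
w=P[190:275,285:362].reshape(-1,3); q=w[(w[:,2]>.038)&(w[:,2]<.053)]
rc=cv2.minAreaRect((q[:,:2]*1000).astype(np.float32)); print("crate",rc,len(q))
w=P[205:312,355:405].reshape(-1,3); q=w[(w[:,2]>.1)&(w[:,2]<.113)]
print("bar",cv2.minAreaRect((q[:,:2]*1000).astype(np.float32)),np.median(q[:,2]))
c=[F[v-50:v+50,u-50:u+50] for u,v in((160,270),(230,275),(335,235))]
cv2.imwrite("pics/crop1.png",cv2.resize(np.hstack(c),(750,250),interpolation=cv2.INTER_CUBIC)[...,::-1])
E
```

```text
red z0.086 [0.4635 0.2409] 0.0209 218 [0.4623 0.2404]
green z0.086 [0.5254 0.1201] 0.0196 193 [0.5253 0.1206]
yellow z0.087 [0.5314 0.3701] 0.0198 198 [0.5317 0.3701]
orange z0.087 [0.5483 0.2828] 0.0212 203 [0.5461 0.2836]
white z0.086 [0.5255 0.0398] 0.0194 190 [0.5248 0.0398]
purple z0.087 [0.4521 0.0665] 0.0194 197 [0.4517 0.0669]
blue z0.095 [ 0.6381 -0.1213] 0.0196 188 [ 0.6382 -0.1215]
offcut z0.031 [0.7804 0.1339] 0.0352 501 [0.7803 0.1337]
cap z0.181 [0.7012 0.3079] 0.0222 264 [0.7002 0.3077]
handle z0.158 [ 0.4316 -0.2832] 0.0079 41 [ 0.4319 -0.2836]
cell red [ 0.642  -0.1899  0.0092]
cell yellow [ 0.5747 -0.127   0.0101]
cell green [ 0.5773 -0.1909  0.0098]
crate ((607.57421875, -152.834716796875), (139.1709747314453, 144.98553466796875), 1.7399935722351074) 764
bar ((522.6714477539062, -269.367919921875), (213.1249542236328, 50.656829833984375), 8.856317520141602) 0.10778509462126307
```

View pics/crop1.png

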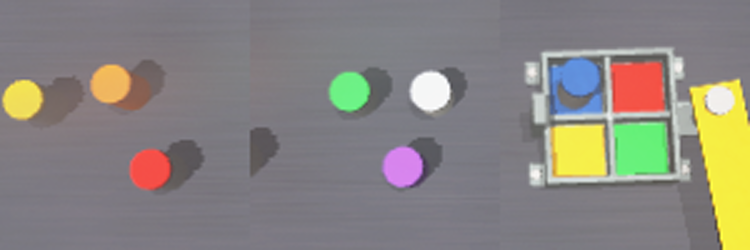

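The crop shows yellow, red and green clearly distinct from orange, white and purple. The tops measure z≈0.086 and r≈19.5 mm, which matches the billets. The pivot to handle distance comes out at 0.181 m, also as given. Tool y will lie along world x throughout.

>>> {"name": "arm_command", "arguments": {"steps": [[1, 0, 0, 0, 0, 0, -0.1143], [1, 0, 0, 0, 0, 0, -0.1143], [1, 0, 0, 0, 0, 0, -0.1143], [1, 0, 0, 0, 0, 0, -0.1143], [1, 0, 0, 0, 0, 0, -0.1143], [1, 0, 0, 0, 0, 0, -0.1143], [1, 0, 0, 0, 0, 0, -0.1143], [1, 0, 0, 0, 0, 0, -0.1143], [1, 0, 0, 0, 0, 0, -0.1143], [1, 0, 0, 0, 0, 0, -0.1143], [1, 0, 0, 0, 0, 0, -0.1143], [1, 32, 18, 0, 0, 0, 0], [1, 32, 18, 0, 0, 0, 0], [1, 32, 18, 0, 0, 0, 0], [1, 32, 18, 0, 0, 0, 0], [1, 32, 18, 0, 0, 0, 0], [1, 32, 18, 0, 0, 0, 0], [1, 32, 18, 0, 0, 0, 0], [1, 32, 18, 0, 0, 0, 0]]}}

```text
time: 1.68
eef_pos: [0.3138, -0.2657, 0.2185]
ee_rot: [-0.0, 0.707, 0.707, 0.0]
contact_force: [0.7, -0.0, 1.3]
finger_gap: 0.997
grasp_force: 0.0
```

```bash
python3 - <<'E'
from h import *
P=np.load("top.npy")
for n,(u0,u1,v0,v1) in dict(crateTL=(292,304,205,220),TR=(350,362,205,218),BL=(292,304,248,262),BR=(352,364,248,262),pivot=(365,382,217,234),posts=(353,366,222,245)).items():
    w=P[v0:v1,u0:u1].reshape(-1,3); i=w[:,2].argmax(); print(n,np.round(w[i],3))
E
```

```text
crateTL [ 0.418 -0.043  1.212]
TR [ 0.418 -0.043  1.212]
BL [ 0.563 -0.088  0.045]
BR [ 0.559 -0.221  0.052]
pivot [ 0.418 -0.043  1.212]
posts [ 0.418 -0.043  1.212]
```

>>> {"name": "arm_command", "arguments": {"steps": [[1, 35.1, 19.2, 0, 0, 0, 0], [1, 35.1, 19.2, 0, 0, 0, 0], [1, 35.1, 19.2, 0, 0, 0, 0], [1, 35.1, 19.2, 0, 0, 0, 0], [1, 35.1, 19.2, 0, 0, 0, 0], [1, 35.1, 19.2, 0, 0, 0, 0], [1, 35.1, 19.2, 0, 0, 0, 0], [1, 35.1, 19.2, 0, 0, 0, 0], [1, 35.1, 19.2, 0, 0, 0, 0], [1, 35.1, 19.2, 0, 0, 0, 0], [1, 35, 19.2, 0, 0, 0, 0], [1, 0, 0, 0, 0, 0, 0], [1, 0, 0, 0, 0, 0, 0]]}}

```text
time: 2.77
eef_pos: [0.5249, 0.1198, 0.2179]
ee_rot: [-0.0, 0.706, 0.708, -0.001]
contact_force: [-0.2, 0.4, -1.0]
finger_gap: 0.999
grasp_force: 0.0
```

```bash
cat >> h.py <<'E'
from scipy.spatial.transform import Rotation as R
def wrist():
    s=r.sense(); T=np.eye(4); q=s["ee_rot"]; T[:3,:3]=R.from_quat([q[1],q[2],q[3],q[0]]).as_matrix(); T[:3,3]=s["eef_pos"]
    w=snapshot("wrist"); return s,w,cloud(w,T@np.array(w["mount"]))
E
python3 - <<'E'
from h import *
s,w,P=wrist(); save(w,"w1"); print(s["eef_pos"],s["contact_force"])
m=(P[...,2]>.078)&(P[...,2]<.094)&(w["z_map"]>0)
n,l,st,_=cv2.connectedComponentsWithStats(m.astype(np.uint8))
for i in range(1,n):
    if st[i,4]>300:
        q=P[l==i]; c,rd=cv2.minEnclosingCircle(q[:,:2].astype(np.float32)); print(np.round(c,4),round(rd,4),np.median(q[:,2]),w["frame"][l==i].mean(0).astype(int),st[i])
E
```

```text
[0.5249324  0.11981344 0.21789395] [-0.22550281  0.36700194 -1.04431139]
[0.464  0.2418] 0.0198 0.08493546430510496 [251  71  55] [ 177   15   52   53 2083]
[0.5272 0.1218] 0.0194 0.08484471763290524 [ 49 193  81] [ 261  168   45   46 1622]
[0.4533 0.0678] 0.0198 0.08487818775421513 [142  73 166] [ 182  228   41   44 1318]
[0.5273 0.0412] 0.02 0.08484095287309573 [212 207 198] [ 261  256   43   42 1422]
```

View pics/w1.png

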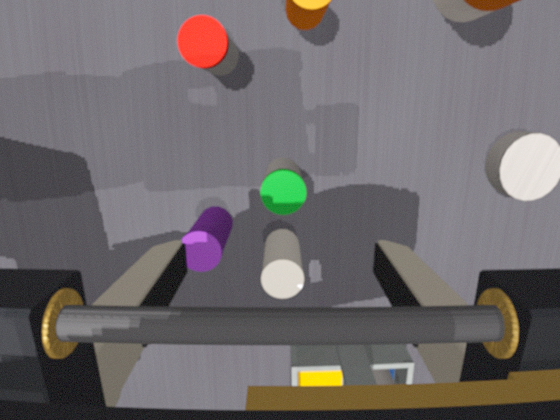

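Wrist view: green (283,192) is centred between the fingers, with red (203,41), purple (207,250) and white (283,278) clear of them. Its positions agree with the top camera to 2 mm. Descending to grasp 19 mm below the top.

>>> {"name": "arm_command", "arguments": {"steps": [[1, 1.4, 1.5, 28, 0, 0, 0], [1, 0, 0, 28, 0, 0, 0], [1, 0, 0, 28, 0, 0, 0], [1, 0, 0, 28, 0, 0, 0], [1, 0, 0, 28, 0, 0, 0], [1, 0, 0, 21, 0, 0, 0], [1, 0, 0, 10, 0, 0, 0], [1, 0, 0, 0, 0, 0, 0], [0, 0, 0, 0, 0, 0, 0], [0, 0, 0, 0, 0, 0, 0], [0, 0, 0, 0, 0, 0, 0], [0, 0, 0, 0, 0, 0, 0], [0, 0, 0, 0, 0, 0, 0], [0, 0, 0, 0, 0, 0, 0], [0, 0, 0, 0, 0, 0, 0], [0, 0, 0, 0, 0, 0, 0]]}}

```text
time: 4.15
eef_pos: [0.5264, 0.1199, 0.0477]
ee_rot: [0.0, 0.707, 0.707, 0.0]
contact_force: [0.3, 0.3, -0.6]
finger_gap: 0.477
grasp_force: 0.0
```

>>> {"name": "arm_command", "arguments": {"steps": [[0, 0, 0, 0, 0, 0, 0], [0, 0, 0, 0, 0, 0, 0], [0, 0, 0, 0, 0, 0, 0], [0, 0, 0, -5, 0, 0, 0], [0, 0, 0, -15, 0, 0, 0], [0, 0, 0, -25, 0, 0, 0], [0, 0, 0, -25, 0, 0, 0], [0, 0, 0, -25, 0, 0, 0], [0, 0, 0, -25, 0, 0, 0], [0, 0, 0, 0, 0, 0, 0]]}}

```text
time: 4.98
eef_pos: [0.5279, 0.1201, 0.1716]
ee_rot: [0.002, 0.707, 0.707, 0.002]
contact_force: [1.9, 0.4, -5.8]
finger_gap: 0.405
grasp_force: 30.0
```

>>> {"name": "arm_command", "arguments": {"steps": [[0, -10, 2, 0, 0, 0, 0], [0, -20, 3, 0, 0, 0, 0], [0, -30, 5, 0, 0, 0, 0], [0, -30, 5, 0, 0, 0, 0], [0, -30, 5, 0, 0, 0, 0], [0, -30, 5, 0, 0, 0, 0], [0, -30, 5, 0, 0, 0, 0], [0, -30, 5, 0, 0, 0, 0], [0, -30, 5, 0, 0, 0, 0], [0, -30, 5, 0, 0, 0, 0], [0, -20, 3, 0, 0, 0, 0], [0, -15, 2, 0, 0, 0, 0], [0, -5, 0, 0, 0, 0, 0], [0, 0, 0, 0, 0, 0, 0], [0, 0, 0, 0, 0, 0, 0], [0, 0, 0, 0, 0, 0, 0]]}}

```text
time: 6.32
eef_pos: [0.5759, -0.189, 0.1672]
ee_rot: [-0.001, 0.707, 0.707, -0.0]
contact_force: [0.1, 0.5, -5.5]
finger_gap: 0.403
grasp_force: 30.0
```

```bash
python3 - <<'E'
from h import *
s,w,P=wrist(); save(w,"w2"); print(s["eef_pos"],s["ee_rot"],s["contact_force"])
a=snapshot("scene"); save(a,"s2")
F=w["frame"]; hsv=cv2.cvtColor(F,cv2.COLOR_RGB2HSV)
ok=(w["z_map"]>0)
for lo,hi in ((.003,.013),(.04,.05),(.085,.1),(.1,.112)):
    m=ok&(P[...,2]>lo)&(P[...,2]<hi)
    n,l,st,_=cv2.connectedComponentsWithStats(m.astype(np.uint8))
    for i in range(1,n):
        if st[i,4]>400:
            q=P[l==i]; rc=cv2.minAreaRect((q[:,:2]*1000).astype(np.float32)); print(lo,np.round(rc[0]),np.round(rc[1]),round(rc[2],1),F[l==i].mean(0).astype(int),st[i])
E
```

```text
[ 0.57590567 -0.18902725  0.16718316] [-5.47292078e-04  7.07014582e-01  7.07198752e-01 -8.35224592e-05] [ 0.1328001   0.51169443 -5.50405083]
0.003 [662. -74.] [24. 12.] 4.1 [217 218 214] [366  49  29  16 401]
0.003 [552. -77.] [23. 12.] 3.0 [220 222 219] [238  52  28  16 407]
0.003 [ 643. -121.] [57. 61.] 1.1 [ 94 135 181] [ 325   75   67   73 1856]
0.003 [ 575. -123.] [61. 60.] 1.5 [232 213  31] [ 243   76   72   74 4981]
0.003 [ 645. -189.] [57. 56.] 1.5 [205  65  55] [ 325  157   64   63 3771]
0.003 [ 577. -191.] [60. 56.] 1.7 [ 48 153  69] [ 247  159   68   61 2866]
0.04 [ 609. -155.] [139. 139.] 1.6 [170 174 171] [ 231   63  182  177 5090]
0.085 [607. -80.] [30. 13.] 1.1 [200 203 200] [305  33  52  26 816]
0.085 [ 640. -121.] [38. 38.] 8.5 [ 92 158 224] [ 348   82   60   62 2897]
```

View pics/w2.png

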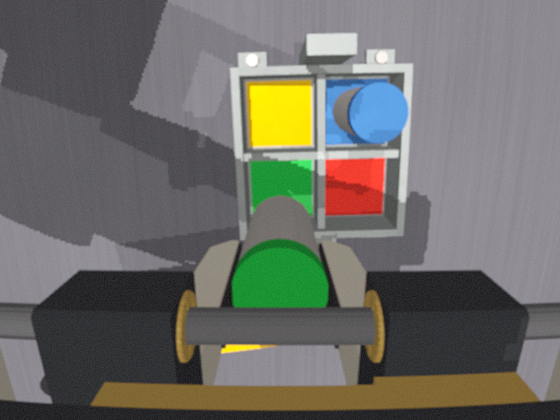

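Wrist view: the green billet (282,280) is held upright over the green cell (282,185), and the crate centre reads (0.609,-0.155) with yaw 1.6°. Lowering slowly.

>>> {"name": "arm_command", "arguments": {"steps": [[0, 0, 1, 15, 0, 0, 0], [0, 0, 0, 25, 0, 0, 0], [0, 0, 0, 25, 0, 0, 0], [0, 0, 0, 20, 0, 0, 0], [0, 0, 0, 12, 0, 0, 0], [0, 0, 0, 6, 0, 0, 0], [0, 0, 0, 0, 0, 0, 0], [0, 0, 0, 2, 0, 0, 0], [0, 0, 0, 2, 0, 0, 0], [0, 0, 0, 0, 0, 0, 0], [0, 0, 0, 0, 0, 0, 0]]}}

```text
time: 7.33
eef_pos: [0.5775, -0.1903, 0.0613]
ee_rot: [0.0, 0.707, 0.707, 0.0]
contact_force: [0.9, -0.1, -6.9]
finger_gap: 0.4
grasp_force: 30.0
```

>>> {"name": "arm_command", "arguments": {"steps": [[0, 0, 0, 2, 0, 0, 0], [0, 0, 0, 1.5, 0, 0, 0], [0, 0, 0, 1, 0, 0, 0], [0, 0, 0, 0, 0, 0, 0], [0, 0, 0, 0, 0, 0, 0]]}}

```text
time: 7.75
eef_pos: [0.5771, -0.1901, 0.056]
ee_rot: [-0.0, 0.707, 0.707, -0.0]
contact_force: [0.7, -0.4, -6.8]
finger_gap: 0.407
grasp_force: 30.0
```

>>> {"name": "arm_command", "arguments": {"steps": [[0, 0, 0, 0.5, 0, 0, 0], [0, 0, 0, 0.5, 0, 0, 0], [0, 0, 0, 0, 0, 0, 0], [0, 0, 0, 0, 0, 0, 0]]}}

```text
time: 8.08
eef_pos: [0.5774, -0.1902, 0.0557]
ee_rot: [0.0, 0.707, 0.707, 0.0]
contact_force: [-2.4, 0.6, 3.0]
finger_gap: 0.406
grasp_force: 30.0
```

>>> {"name": "arm_command", "arguments": {"steps": [[0.55, 0, 0, 0, 0, 0, 0], [0.55, 0, 0, 0, 0, 0, 0], [0.55, 0, 0, 0, 0, 0, 0], [0.55, 0, 0, 0, 0, 0, 0], [0.55, 0, 0, -10, 0, 0, 0], [0.55, 0, 0, -30, 0, 0, 0], [0.55, 0, 0, -35, 0, 0, 0], [0.55, 0, 0, -35, 0, 0, 0], [1, 36, -9.5, 0, 0, 0, 0], [1, 36, -9.5, 0, 0, 0, 0], [1, 36, -9.5, 0, 0, 0, 0], [1, 36, -9.5, 0, 0, 0, 0], [1, 36, -9.5, 0, 0, 0, 0], [1, 36, -9.5, 0, 0, 0, 0], [1, 36, -9.5, 0, 0, 0, 0], [1, 36, -9.5, 0, 0, 0, 0], [1, 36, -9.5, 0, 0, 0, 0], [1, 36, -9.5, 0, 0, 0, 0]]}}

```text
time: 9.58
eef_pos: [0.4819, 0.1716, 0.1661]
ee_rot: [0.0, 0.707, 0.707, 0.001]
contact_force: [1.0, 0.9, 0.5]
finger_gap: 1.0
grasp_force: 0.0
```

>>> {"name": "arm_command", "arguments": {"steps": [[1, 36, -9.5, 0, 0, 0, 0], [1, 30, -9.5, 0, 0, 0, 0], [1, 6, 0, 0, 0, 0, 0], [1, 0, 0, 0, 0, 0, 0], [1, 0, 0, 0, 0, 0, 0], [1, 0, 0, 0, 0, 0, 0]]}}

```text
time: 10.08
eef_pos: [0.4639, 0.2409, 0.1654]
ee_rot: [0.0, 0.708, 0.707, 0.0]
contact_force: [0.0, -0.8, 0.5]
finger_gap: 1.001
grasp_force: 0.0
```

```bash
python3 - <<'E'
from h import *
s,w,P=wrist(); save(w,"w3"); print(s["eef_pos"],s["contact_force"],s["finger_gap"])
m=(P[...,2]>.078)&(P[...,2]<.094)&(w["z_map"]>0)
n,l,st,_=cv2.connectedComponentsWithStats(m.astype(np.uint8))
for i in range(1,n):
    if st[i,4]>300:
        q=P[l==i]; c,rd=cv2.minEnclosingCircle(q[:,:2].astype(np.float32)); print(np.round(c,4),round(rd,4),np.median(q[:,2]),w["frame"][l==i].mean(0).astype(int),st[i])
s=snapshot("top"); P=cloud(s); w=P[235:255,330:355].reshape(-1,3); q=w[(w[:,2]>.088)&(w[:,2]<.1)]
print("green in cell",cv2.minEnclosingCircle(q[:,:2].astype(np.float32)),np.median(q[:,2]))
E
```

```text
[0.46391439 0.24090578 0.16538707] [ 0.01404039 -0.77547477  0.49294081] 1.001377674212078
[0.5331 0.3708] 0.0199 0.08487984436223955 [248 224   7] [ 357    0   63   48 2482]
[0.548  0.2844] 0.0198 0.08485453204501325 [251 175  24] [ 374  121   58   57 2571]
[0.4639 0.2421] 0.0195 0.08481990296280056 [193  46  37] [ 253  182   55   54 2307]
green in cell ((0.5757548213005066, -0.1895202100276947), 0.019262701272964478) 0.09482918432908849
```

Green stands in its cell with its top at 0.0948 in the top camera, which reads 1.5 mm high. Red agrees to 1 mm, so I descend and grip.

>>> {"name": "arm_command", "arguments": {"steps": [[1, 1, 0, 20, 0, 0, 0], [1, 0, 0, 30, 0, 0, 0], [1, 0, 0, 30, 0, 0, 0], [0.6, 0, 0, 25, 0, 0, 0], [0.5, 0, 0, 12, 0, 0, 0], [0.5, 0, 0, 1, 0, 0, 0], [0, 0, 0, 0, 0, 0, 0], [0, 0, 0, 0, 0, 0, 0], [0, 0, 0, 0, 0, 0, 0], [0, 0, 0, 0, 0, 0, 0], [0, 0, 0, 0, 0, 0, 0], [0, 0, 0, 0, 0, 0, 0], [0, 0, 0, 0, 0, 0, 0], [0, 0, 0, 0, 0, 0, 0]]}}

```text
time: 11.35
eef_pos: [0.4639, 0.2431, 0.0476]
ee_rot: [0.0, 0.707, 0.707, 0.0]
contact_force: [0.4, -1.2, 5.6]
finger_gap: 0.407
grasp_force: 30.0
```

>>> {"name": "arm_command", "arguments": {"steps": [[0, 0, 0, -5, 0, 0, 0], [0, 0, 0, -15, 0, 0, 0], [0, 0, 0, -30, 0, 0, 0], [0, 0, 0, -35, 0, 0, 0], [0, 0, 0, -35, 0, 0, 0], [0, -10, 4, 0, 0, 0, 0], [0, -25, 10, 0, 0, 0, 0], [0, -35, 15, 0, 0, 0, 0], [0, -35, 15, 0, 0, 0, 0], [0, -35, 15, 0, 0, 0, 0], [0, -35, 15, 0, 0, 0, 0], [0, -35, 15, 0, 0, 0, 0], [0, -35, 15, 0, 0, 0, 0], [0, -35, 15, 0, 0, 0, 0], [0, -35, 15, 0, 0, 0, 0], [0, -35, 15, 0, 0, 0, 0], [0, -35, 15, 0, 0, 0, 0]]}}

```text
time: 12.77
eef_pos: [0.6264, -0.1441, 0.1651]
ee_rot: [-0.002, 0.707, 0.707, -0.001]
contact_force: [1.0, 0.2, -7.1]
finger_gap: 0.402
grasp_force: 30.0
```

>>> {"name": "arm_command", "arguments": {"steps": [[0, -28, 10, 0, 0, 0, 0], [0, -12, 5, 0, 0, 0, 0], [0, -5, 0, 0, 0, 0, 0], [0, 0, 0, 0, 0, 0, 0], [0, 0, 0, 0, 0, 0, 0], [0, 0, 0, 0, 0, 0, 0]]}}

```text
time: 13.27
eef_pos: [0.6417, -0.1858, 0.1668]
ee_rot: [-0.001, 0.707, 0.707, -0.0]
contact_force: [0.7, 0.3, -7.2]
finger_gap: 0.406
grasp_force: 30.0
```

>>> {"name": "arm_command", "arguments": {"steps": [[0, -1, 1.5, 15, 0, 0, 0], [0, 0, 0, 25, 0, 0, 0], [0, 0, 0, 25, 0, 0, 0], [0, 0, 0, 20, 0, 0, 0], [0, 0, 0, 12, 0, 0, 0], [0, 0, 0, 6, 0, 0, 0], [0, 0, 0, 3, 0, 0, 0], [0, 0, 0, 2, 0, 0, 0], [0, 0, 0, 1, 0, 0, 0], [0, 0, 0, 0, 0, 0, 0], [0, 0, 0, 0, 0, 0, 0]]}}

```text
time: 14.18
eef_pos: [0.6441, -0.1883, 0.059]
ee_rot: [0.001, 0.707, 0.707, 0.0]
contact_force: [0.0, 0.5, -7.9]
finger_gap: 0.401
grasp_force: 30.0
```

>>> {"name": "arm_command", "arguments": {"steps": [[0, 0, 0, 1, 0, 0, 0], [0, 0, 0, 1, 0, 0, 0], [0, 0, 0, 0.7, 0, 0, 0], [0, 0, 0, 0, 0, 0, 0], [0, 0, 0, 0, 0, 0, 0]]}}

```text
time: 14.6
eef_pos: [0.6438, -0.1883, 0.0557]
ee_rot: [0.0, 0.707, 0.707, 0.0]
contact_force: [-0.3, -0.2, -3.8]
finger_gap: 0.402
grasp_force: 30.0
```

>>> {"name": "arm_command", "arguments": {"steps": [[0, 0, 0, 0.5, 0, 0, 0], [0, 0, 0, 0, 0, 0, 0], [0.5, 0, 0, 0, 0, 0, 0], [0.5, 0, 0, 0, 0, 0, 0], [0.5, 0, 0, 0, 0, 0, 0], [0.5, 0, 0, 0, 0, 0, 0], [0.5, 0, 0, -10, 0, 0, 0], [0.5, 0, 0, -30, 0, 0, 0], [0.5, 0, 0, -35, 0, 0, 0], [0.5, 0, 0, -35, 0, 0, 0], [1, 36, -7, 0, 0, 0, 0], [1, 36, -7, 0, 0, 0, 0], [1, 36, -7, 0, 0, 0, 0], [1, 36, -7, 0, 0, 0, 0], [1, 36, -7, 0, 0, 0, 0], [1, 36, -7, 0, 0, 0, 0], [1, 36, -7, 0, 0, 0, 0], [1, 36, -7, 0, 0, 0, 0], [1, 36, -7, 0, 0, 0, 0], [1, 36, -7, 0, 0, 0, 0]]}}

```text
time: 16.27
eef_pos: [0.5735, 0.1736, 0.1659]
ee_rot: [0.0, 0.707, 0.707, 0.0]
contact_force: [0.8, 0.9, -0.7]
finger_gap: 1.004
grasp_force: 0.0
```

>>> {"name": "arm_command", "arguments": {"steps": [[1, 36, -7, 0, 0, 0, 0], [1, 36, -7, 0, 0, 0, 0], [1, 36, -7, 0, 0, 0, 0], [1, 36, -7, 0, 0, 0, 0], [1, 36, -7, 0, 0, 0, 0], [1, 15, -4, 0, 0, 0, 0], [1, 4, -2, 0, 0, 0, 0], [1, 0, 0, 0, 0, 0, 0], [1, 0, 0, 0, 0, 0, 0], [1, 0, 0, 0, 0, 0, 0]]}}

```text
time: 17.1
eef_pos: [0.5337, 0.3693, 0.1652]
ee_rot: [0.0, 0.708, 0.706, -0.0]
contact_force: [-0.6, 0.1, 0.3]
finger_gap: 0.997
grasp_force: 0.0
```

```bash
python3 - <<'E'
from h import *
s,w,P=wrist(); print(s["eef_pos"],s["contact_force"],s["finger_gap"])
m=(P[...,2]>.078)&(P[...,2]<.094)&(w["z_map"]>0)
n,l,st,_=cv2.connectedComponentsWithStats(m.astype(np.uint8))
for i in range(1,n):
    if st[i,4]>300:
        q=P[l==i]; c,rd=cv2.minEnclosingCircle(q[:,:2].astype(np.float32)); print(np.round(c,4),round(rd,4),np.median(q[:,2]),w["frame"][l==i].mean(0).astype(int),st[i])
s=snapshot("top"); P=cloud(s)
for u,v in((317,215),(341,217),(343,242)):
    w=P[v-13:v+13,u-13:u+13].reshape(-1,3); q=w[(w[:,2]>.088)&(w[:,2]<.1)]
    print(cv2.minEnclosingCircle(q[:,:2].astype(np.float32)),np.median(q[:,2]))
E
```

```text
[0.53370125 0.36929591 0.16516148] [-0.59072546  0.11977213  0.2565673 ] 0.9970465055858849
[0.5328 0.3711] 0.0196 0.08486641572917987 [215 174  12] [ 252  181   55   55 2334]
[0.6954 0.3195] 0.0299 0.086282020456246 [151  80  16] [ 454  244   74   56 1009]
[0.5479 0.2909] 0.0185 0.08463993346945341 [198 114  14] [275 290  48  18 608]
((0.6378920078277588, -0.12130901962518692), 0.01973842829465866) 0.09455459930065047
((0.6425000429153442, -0.19017663598060608), 0.019589673727750778) 0.09419727982516501
((0.5761644840240479, -0.18965159356594086), 0.019549088552594185) 0.09494902838963526
```

Red and green both stand upright in their cells. Now yellow.

>>> {"name": "arm_command", "arguments": {"steps": [[1, 1.5, -0.5, 20, 0, 0, 0], [1, 0, 0, 30, 0, 0, 0], [1, 0, 0, 30, 0, 0, 0], [0.6, 0, 0, 25, 0, 0, 0], [0.5, 0, 0, 12, 0, 0, 0], [0.5, 0, 0, 1, 0, 0, 0], [0, 0, 0, 0, 0, 0, 0], [0, 0, 0, 0, 0, 0, 0], [0, 0, 0, 0, 0, 0, 0], [0, 0, 0, 0, 0, 0, 0], [0, 0, 0, 0, 0, 0, 0], [0, 0, 0, 0, 0, 0, 0], [0, 0, 0, 0, 0, 0, 0], [0, 0, 0, 0, 0, 0, 0]]}}

```text
time: 18.37
eef_pos: [0.5329, 0.3725, 0.0475]
ee_rot: [0.0, 0.707, 0.707, 0.0]
contact_force: [-0.0, -0.4, 5.6]
finger_gap: 0.405
grasp_force: 30.0
```

>>> {"name": "arm_command", "arguments": {"steps": [[0, 0, 0, -5, 0, 0, 0], [0, 0, 0, -15, 0, 0, 0], [0, 0, 0, -30, 0, 0, 0], [0, 0, 0, -35, 0, 0, 0], [0, 0, 0, -35, 0, 0, 0], [0, -10, 0, 0, 0, 0, 0], [0, -25, 2, 0, 0, 0, 0], [0, -35, 3, 0, 0, 0, 0], [0, -35, 3, 0, 0, 0, 0], [0, -35, 3, 0, 0, 0, 0], [0, -35, 3, 0, 0, 0, 0], [0, -35, 3, 0, 0, 0, 0], [0, -35, 3, 0, 0, 0, 0], [0, -35, 3, 0, 0, 0, 0], [0, -35, 3, 0, 0, 0, 0], [0, -35, 3, 0, 0, 0, 0], [0, -35, 3, 0, 0, 0, 0]]}}

```text
time: 19.78
eef_pos: [0.5628, -0.0145, 0.1652]
ee_rot: [-0.001, 0.707, 0.707, -0.001]
contact_force: [0.7, 0.2, -7.5]
finger_gap: 0.403
grasp_force: 30.0
```

>>> {"name": "arm_command", "arguments": {"steps": [[0, -35, 3, 0, 0, 0, 0], [0, -35, 3, 0, 0, 0, 0], [0, -25, 2, 0, 0, 0, 0], [0, -12, 2, 0, 0, 0, 0], [0, -4, 0, 0, 0, 0, 0], [0, 0, 0, 0, 0, 0, 0], [0, 0, 0, 0, 0, 0, 0], [0, 0, 0, 0, 0, 0, 0]]}}

```text
time: 20.45
eef_pos: [0.5739, -0.1224, 0.1665]
ee_rot: [-0.0, 0.707, 0.707, -0.0]
contact_force: [0.2, 0.3, -7.4]
finger_gap: 0.405
grasp_force: 30.0
```

>>> {"name": "arm_command", "arguments": {"steps": [[0, -1, 0.5, 15, 0, 0, 0], [0, 0, 0, 25, 0, 0, 0], [0, 0, 0, 25, 0, 0, 0], [0, 0, 0, 20, 0, 0, 0], [0, 0, 0, 12, 0, 0, 0], [0, 0, 0, 6, 0, 0, 0], [0, 0, 0, 3, 0, 0, 0], [0, 0, 0, 2, 0, 0, 0], [0, 0, 0, 1, 0, 0, 0], [0, 0, 0, 0, 0, 0, 0], [0, 0, 0, 0, 0, 0, 0]]}}

```text
time: 21.37
eef_pos: [0.5752, -0.1248, 0.0587]
ee_rot: [0.001, 0.707, 0.707, 0.0]
contact_force: [0.5, -0.4, -7.6]
finger_gap: 0.402
grasp_force: 30.0
```

>>> {"name": "arm_command", "arguments": {"steps": [[0, 0, 0, 1, 0, 0, 0], [0, 0, 0, 0.8, 0, 0, 0], [0, 0, 0, 0.5, 0, 0, 0], [0, 0, 0, 0, 0, 0, 0], [0, 0, 0, 0, 0, 0, 0]]}}

```text
time: 21.78
eef_pos: [0.5747, -0.1247, 0.0556]
ee_rot: [-0.0, 0.707, 0.707, -0.0]
contact_force: [-0.4, -0.4, -7.8]
finger_gap: 0.404
grasp_force: 30.0
```

>>> {"name": "arm_command", "arguments": {"steps": [[0, 0, 0, 0.5, 0, 0, 0], [0, 0, 0, 0.4, 0, 0, 0], [0, 0, 0, 0, 0, 0, 0], [0, 0, 0, 0, 0, 0, 0]]}}

```text
time: 22.12
eef_pos: [0.5749, -0.1247, 0.0555]
ee_rot: [0.0, 0.707, 0.707, 0.0]
contact_force: [-4.1, 0.4, 5.9]
finger_gap: 0.398
grasp_force: 30.0
```

>>> {"name": "arm_command", "arguments": {"steps": [[0.5, 0, 0, 0, 0, 0, 0], [0.5, 0, 0, 0, 0, 0, 0], [0.5, 0, 0, 0, 0, 0, 0], [0.5, 0, 0, 0, 0, 0, 0], [0.5, 0, 0, -10, 0, 0, 0], [0.5, 0, 0, -30, 0, 0, 0], [0.5, 0, 0, -35, 0, 0, 0], [0.5, 0, 0, -35, 0, 0, 0], [0.5, 0, 0, -40, 0, 0, 0], [0.8, -26, -24, 0, 0, 0, 0], [0.8, -26, -24, 0, 0, 0, 0], [0.8, -26, -24, 0, 0, 0, 0], [0.8, -26, -24, 0, 0, 0, 0], [0.8, -26, -24, 0, 0, 0, 0], [0.8, -26, -22, 0, 0, 0, 0], [0.8, 0, 0, 0, 0, 0, 0], [0.8, 0, 0, 0, 0, 0, 0], [0.8, 0, 0, 0, 0, 0, 0]]}}

```text
time: 23.62
eef_pos: [0.433, -0.2804, 0.2053]
ee_rot: [0.0, 0.708, 0.707, 0.0]
contact_force: [0.1, -0.2, 0.1]
finger_gap: 0.802
grasp_force: 0.0
```

```bash
python3 - <<'E'
from h import *
s,w,P=wrist(); save(w,"w4"); print(s["eef_pos"],s["contact_force"],s["finger_gap"])
for lo,hi in((.148,.162),(.085,.098),(.1,.112)):
    m=(P[...,2]>lo)&(P[...,2]<hi)&(w["z_map"]>0)&(P[...,0]<.7)
    n,l,st,_=cv2.connectedComponentsWithStats(m.astype(np.uint8))
    for i in range(1,n):
        if st[i,4]>150:
            q=P[l==i]; c,rd=cv2.minEnclosingCircle(q[:,:2].astype(np.float32)); print(lo,np.round(c,4),round(rd,4),np.median(q[:,2]),w["frame"][l==i].mean(0).astype(int),st[i])
s=snapshot("top"); P=cloud(s);save(s,"top2")
E
```

```text
[ 0.43298374 -0.28039901  0.20529566] [ 0.07479587 -0.24258406  0.08244388] 0.8015879957145766
0.148 [ 0.4317 -0.2832] 0.0081 0.15543406581128227 [41 36 32] [266 215  25  27 515]
0.085 [ 0.5744 -0.1308] 0.0189 0.09267891343009457 [230 200   8] [447   0  55  24 938]
0.085 [ 0.6321 -0.1336] 0.0127 0.09227788974748741 [ 61 108 159] [532   0  28  20 455]
0.085 [ 0.5773 -0.1886] 0.0201 0.09281128328710803 [ 41 212  84] [ 443   55   55   54 2287]
0.085 [ 0.6422 -0.1897] 0.0195 0.09266032590911533 [217  54  41] [ 525   60   35   52 1505]
0.1 [ 0.5237 -0.2692] 0.1096 0.10567488516898296 [217 183  14] [  255   136   281   106 15944]
```

View pics/w4.png

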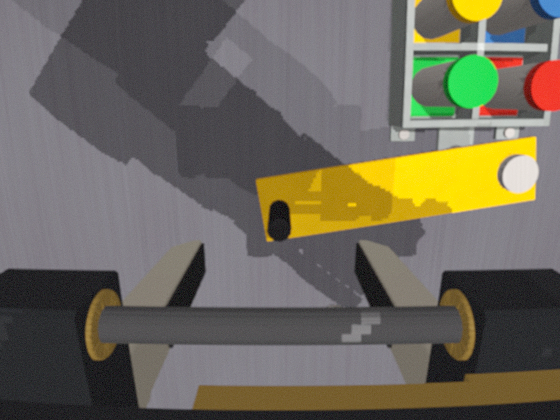

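Wrist view: the handle (280,225) is at (0.4317,-0.2832) with top z 0.155, 182 mm from the pivot as given. All four billet tops read 0.0925, so they sit upright. Descending to grip the handle.

>>> {"name": "arm_command", "arguments": {"steps": [[0.8, -2.8, -1.3, 20, 0, 0, 0], [0.6, 0, 0, 30, 0, 0, 0], [0.4, 0, 0, 28, 0, 0, 0], [0.3, 0, 0, 10, 0, 0, 0], [0, 0, 0, 0, 0, 0, 0], [0, 0, 0, 0, 0, 0, 0], [0, 0, 0, 0, 0, 0, 0], [0, 0, 0, 0, 0, 0, 0], [0, 0, 0, 0, 0, 0, 0], [0, 0, 0, 0, 0, 0, 0], [0, 0, 0, 0, 0, 0, 0], [0, 0, 0, 0, 0, 0, 0]]}}

```text
time: 24.72
eef_pos: [0.4323, -0.2837, 0.1174]
ee_rot: [0.001, 0.707, 0.707, 0.001]
contact_force: [4.4, 0.5, 0.6]
finger_gap: 0.169
grasp_force: 30.0
```

>>> {"name": "arm_command", "arguments": {"steps": [[0, 10.94, -1.38, 0, 0, 0, 0.0606], [0, 10.94, -1.38, 0, 0, 0, 0.0606], [0, 10.94, -1.38, 0, 0, 0, 0.0606], [0, 10.94, -1.38, 0, 0, 0, 0.0606], [0, 10.94, -1.38, 0, 0, 0, 0.0606], [0, 10.94, -1.38, 0, 0, 0, 0.0606], [0, 10.94, -1.38, 0, 0, 0, 0.0606], [0, 10.94, -1.38, 0, 0, 0, 0.0606], [0, 10.94, -1.38, 0, 0, 0, 0.0606], [0, 10.94, -1.38, 0, 0, 0, 0.0606], [0, 10.94, -1.38, 0, 0, 0, 0.0606], [0, 10.94, -1.38, 0, 0, 0, 0.0606], [0, 10.94, -1.38, 0, 0, 0, 0.0606], [0, 10.94, -1.38, 0, 0, 0, 0.0606], [0, 0, 0, 0, 0, 0, 0]]}}

```text
time: 25.97
eef_pos: [0.4726, -0.1383, 0.1174]
ee_rot: [0.001, 0.936, 0.352, 0.001]
contact_force: [1.2, -0.6, 4.7]
finger_gap: 0.166
grasp_force: 30.0
```

>>> {"name": "arm_command", "arguments": {"steps": [[0, 10.94, -1.38, 0, 0, 0, 0.0606], [0, 10.94, -1.38, 0, 0, 0, 0.0606], [0, 10.94, -1.38, 0, 0, 0, 0.0606], [0, 10.94, -1.38, 0, 0, 0, 0.0606], [0, 10.94, -1.38, 0, 0, 0, 0.0606], [0, 10.94, -1.38, 0, 0, 0, 0.0606], [0, 10.94, -1.38, 0, 0, 0, 0.0606], [0, 10.94, -1.38, 0, 0, 0, 0.0606], [0, 10.94, -1.38, 0, 0, 0, 0.0606], [0, 10.94, -1.38, 0, 0, 0, 0.0606], [0, 10.94, -1.38, 0, 0, 0, 0.0606], [0, 10.94, -1.38, 0, 0, 0, 0.0606], [0, 10.94, -1.38, 0, 0, 0, 0.0606], [0, 0, 0, 0, 0, 0, 0], [0, 0, 0, 0, 0, 0, 0]]}}

```text
time: 27.22
eef_pos: [0.5953, -0.074, 0.1174]
ee_rot: [-0.0, 1.0, -0.032, 0.001]
contact_force: [-0.3, 3.3, 6.8]
finger_gap: 0.165
grasp_force: 30.0
```

>>> {"name": "arm_command", "arguments": {"steps": [[0, 5, 0, 0, 0, 0, 0.027], [0, 4, 0, 0, 0, 0, 0.02], [0, 1.5, 0, 0, 0, 0, 0], [0, 0, 0, 0, 0, 0, 0], [0, 0, 0, 0, 0, 0, 0]]}}

```text
time: 27.63
eef_pos: [0.6051, -0.0734, 0.1174]
ee_rot: [-0.001, 0.998, -0.055, 0.0]
contact_force: [-0.3, 12.3, 7.6]
finger_gap: 0.167
grasp_force: 30.0
```

>>> {"name": "arm_command", "arguments": {"steps": [[0, 1, 0, 0, 0, 0, 0], [0, 1, 0, 0, 0, 0, 0], [0, 0, 0, 0, 0, 0, 0]]}}

```text
time: 27.88
eef_pos: [0.6069, -0.0734, 0.1175]
ee_rot: [-0.002, 0.998, -0.055, -0.0]
contact_force: [-1.8, 15.4, 7.7]
finger_gap: 0.163
grasp_force: 30.0
```

>>> {"name": "arm_command", "arguments": {"steps": [[0, 1, -1, 0, 0, 0, 0], [0, 1, 0, 0, 0, 0, 0], [0, 0, 0, 0, 0, 0, 0], [0, 0, 0, 0, 0, 0, 0]]}}

```text
time: 28.22
eef_pos: [0.6073, -0.0733, 0.1174]
ee_rot: [-0.001, 0.998, -0.055, -0.002]
contact_force: [-12.5, 9.6, 14.2]
finger_gap: 0.165
grasp_force: 30.0
```

>>> {"name": "arm_command", "arguments": {"steps": [[0.5, 0, 0, 0, 0, 0, 0], [0.5, 0, 0, 0, 0, 0, 0], [0.5, 0, 0, 0, 0, 0, 0], [0.5, 0, 0, 0, 0, 0, 0], [0.5, 0, 0, 0, 0, 0, 0], [0.5, 0, 0, -10, 0, 0, 0], [0.5, 0, 0, -25, 0, 0, 0], [0.5, 0, 0, -35, 0, 0, 0], [0.5, 0, 0, -35, 0, 0, 0], [0.5, -35, 0, -10, 0, 0, 0], [0.5, -40, 0, 0, 0, 0, 0], [0.5, -40, 0, 0, 0, 0, 0], [0.5, -40, 0, 0, 0, 0, 0], [0.5, -40, 0, 0, 0, 0, 0], [0.5, 0, 0, 0, 0, 0, 0], [0.5, 0, 0, 0, 0, 0, 0], [0.5, 0, 0, 0, 0, 0, 0]]}}

```text
time: 29.63
eef_pos: [0.4166, -0.0526, 0.2327]
ee_rot: [0.0, 0.998, -0.056, 0.001]
contact_force: [0.4, -0.1, 0.6]
finger_gap: 0.501
grasp_force: 0.0
```

```bash
python3 - <<'E'
from h import *
s=snapshot("top"); P=cloud(s); save(s,"top3"); F=s["frame"]
ok=s["z_map"]>0
m=ok&(abs(P[...,0]-.607)<.08)&(P[...,1]<-.02)&(P[...,1]>-.3)
q=P[m&(P[...,2]>.148)&(P[...,2]<.165)]; print("handle",(q[:,:2].max(0)+q[:,:2].min(0))/2,len(q))
q=P[m&(P[...,2]>.102)&(P[...,2]<.112)]; print("bar",cv2.minAreaRect((q[:,:2]*1000).astype(np.float32)))
q=P[m&(P[...,2]>.038)&(P[...,2]<.053)]; print("crate",cv2.minAreaRect((q[:,:2]*1000).astype(np.float32)))
for n,(u,v),z in(("offcut",(219,169),.031),("cap",(138,184),.181)):
    w=P[v-14:v+15,u-14:u+15].reshape(-1,3); q=w[abs(w[:,2]-z)<.006]; print(n,np.round(cv2.minEnclosingCircle(q[:,:2].astype(np.float32))[0],4))
print(r.sense()["eef_pos"],r.sense()["contact_force"])
cv2.imwrite("pics/top3z.png",cv2.resize(F[190:330,100:460],(800,311),interpolation=cv2.INTER_CUBIC)[...,::-1])
E
```

```text
handle [ 0.60402507 -0.07429309] 34
bar ((607.8341674804688, -166.9215087890625), (50.730995178222656, 213.7829132080078), 1.6199181079864502)
crate ((607.4398803710938, -156.21676635742188), (138.7567596435547, 138.1428680419922), 1.6406408548355103)
offcut [0.7806 0.1344]
cap [0.7014 0.3089]
[ 0.41685286 -0.0526216   0.23240054] [ 1.1936129   0.20776642 -0.19019458]
```

View pics/top3z.png

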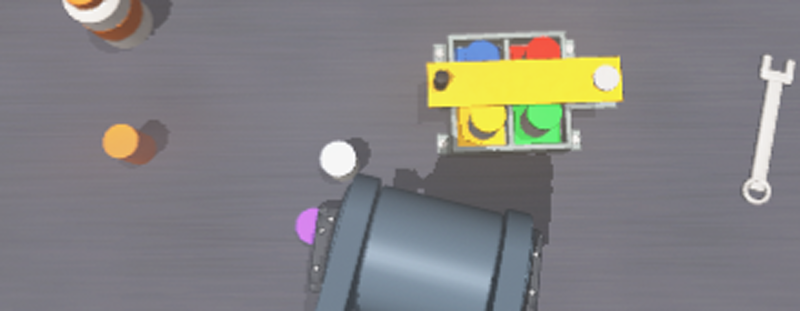

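The bar (525,82) lies across the crate at 1.62° against the crate's 1.64°, so it is fully shut. Each billet stands in the cell of its colour, the offcut and can still measure within about 1 mm of where they were, the wrench looks unmoved, and the arm is clear of everything.

```bash
python3 -c "
from cell import close_job
print(close_job())"
```

```text
the job is handed in; nothing more can be done
None
```

The job is handed in at about 30 s of the 72 s allowed: the red, green and yellow billets stand in their matching cells, the hold-down bar is fully shut, and blue, the offcut, the can and the wrench were left alone.

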